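Lock a lens unit into its bayonet mount

TASK

Fit the lens unit into the round bayonet mount: lower its two lugs through the collar's two slots, press it down against the spring plate, turn it clockwise (seen from above) to the stop by the red marks, and let it spring up into the locking notches so that it stays locked, upright, when you let go. Leave the four things standing nearby (two resin pucks, brown bottle, eyepiece) where they are and do not knock them over.

Things in the scene. Friction and masses are not known exactly. Their poses are not given: they have to be found in the camera images.
- lens: Loose lens unit, about 0.15 kg, 68 tall, standing on the worktop; origin under its centre, z up. From below: steel plug, diameter 40, to z = 19 (lowest 4 mm chamfered); dark flange, diameter 50, z = 19 to 23; black barrel, diameter 39, blue glass on top; grey grip block across the barrel. White lines on barrel and flange at +x and -x mark the two lugs. A half turn about z gives the same part.
- lens_grip (a point): Point on the lens axis, 50 mm above its underside, between the two flat faces of the grey grip block: faces at the lens's y = +21 and -21 (42 mm apart), 26 wide along x, from z = 28 to 64. Grasp here with the fingers closing along the lens's y.
- lens_lug (a point): Tip of the brass lug on the lens's +x side, 27 from the axis; a second, equal lug points to -x. Lugs are 10 wide (along y), from z = 4 to 9 above the lens's underside.
- mount: Bayonet mount fixed to the worktop: dark round foot, diameter 92, 6 thick, with an aluminium collar of outer diameter 72, top at z = 32. Origin on the worktop on the collar's axis, z up. Bore of diameter 43 with two slots, 14 wide, along its +x and -x (blue bars at their outer ends) for the lugs.
- mount_top (a point): Centre of the collar's top, 32 mm above the worktop. The collar's lip is 6 thick: lugs pass below it while the lens's underside is lower than 17 mm above the worktop; at 13 mm the lens's flange rests on the collar, the hard end of the push.
- mount_notch (a point): Roof of one of the two locking notches under the lip, 24.5 from the axis, red mark above it, 70 degrees (1.22 rad) clockwise from above of the slot at +x; the other is opposite. Lugs under the lip can move only clockwise from the slots; a stop comes about 4 degrees past the notch. Notch 14 wide, 3 mm higher than the lip's underside: locked, the lens's underside is 20 mm above the worktop.
- plate (a joint): Travel of the brass spring plate in the mount's bore, m, downward positive, 0 to 0.013; at 0 its top is 24 mm above the worktop. The spring pushes up with 2.7 N at 0 plus 0.6 N per mm: the lens alone does not push it down, about 5 N when locked and 9 N with the flange on the collar.
- resin_mount_1: Bystander: black resin puck, diameter 30, 18 tall; origin under its centre.
- resin_mount_3: Bystander: green resin puck, diameter 30, 22 tall; origin under its centre.
- immersion_oil: Bystander: brown bottle with black cap, diameter 26, 58 tall; origin under its centre.
- spare_eyepiece: Bystander: black eyepiece, diameter 45, 50 tall; origin under its centre.

How it is judged (in metres and radians):
On the way:
1. the lens is pressed down through the slots, its lugs below the lip (horizontal distance between lens and mount below 0.004 m and z of lens in the frame of mount below 0.0172 m).
At the end, for the whole second after the job is handed in: The lens sits locked in the mount: axis within 3 mm of the mount's, upright within 0.08 rad, turned 1.22 rad clockwise from the slots within 0.16 rad, risen into the notches (underside 18.3 to 21.5 mm above the worktop), at rest and let go (horizontal distance between lens and mount below 0.003 m and z of lens in the frame of mount between 0.0183 and 0.0215 m and angle between the x axis of lens and the x axis of mount, either way round between 1.06 and 1.38 rad and angle between lens's own z axis and vertical below 0.08 rad and linear speed of lens below 0.02 m/s); the robot touches nothing.
It fails at once if a bystander is moved by more than 25 mm or knocked over (distance of any of resin_mount_1, resin_mount_3, immersion_oil, spare_eyepiece from where it was at the start of the episode above 0.025 m or angle between any of immersion_oil, spare_eyepiece, resin_mount_1, resin_mount_3's own z axis and vertical above 0.7 rad).
It also fails if it takes over 45 s, if anything falls off the work surface, if the arm or the gripper's body presses on something with over 40 N, if the wrist force passes 120 N, or if a joint passes its speed limit or range.

ROBOT

A 6-joint arm with a two-finger parallel gripper is mounted at the origin on a cart in front of the work surface, level with it; the furniture and walls round the work are solid. World frame = base frame: x ahead of the robot, y to its left, z up, the work surface at z = 0. Lengths are in mm, angles in degrees, forces in N, time in s.
With the tool pointing down it reaches from about 300 to 850 mm from the base axis. Payload 4.2 kg.
Tool frame: the origin (TCP) lies on the centre line of the jaws, within the pads' length; the fingertips stand 14 mm ahead of it and the grasp point (between the pads) lies 5 mm behind it; z points along the fingers, y is the line along which they close (so a half turn about z gives the same grasp; the last joint's range is limited). The gripper opens to 91 mm and grips with 3 to 60 N. Pads are 32 mm wide; open, the fingers measure 118 mm over their backs; the gripper's body (76 mm by 178 mm) begins 60 mm behind the grasp point.
Start: joints at [-72.365, 18.312, 89.639, -0, 72.044, -1.146], TCP at [185.132, -544.4, 192.276] pointing down, gripper open.
Joint ranges: [-177.97, 177.97], [-48.28, 115.42], [12.27, 149.76], [-77.06, 257.06], [2.81, 150.46], [-146.56, 146.56]. Speed limits (degrees/s): [147.25, 147.25, 180, 180, 180, 180].

INTERFACE

Orientations are given as [roll, pitch, yaw] about the fixed x, y, z axes, in that order (R = Rz(yaw) Ry(pitch) Rx(roll)).
In Python, from workcell import env gives the robot as it stands.
- The arm moves only by the tool arm_command, never from a script. Its argument "motion" is a list of rows, each an object with "offset": the shift along the tool's x, y, z in m, a list of three; "spin": the turn about the tool's z in rad. In form: [{"offset": [tx, ty, tz], "spin": spin}, ...]. A call has 1 to 5 rows; each row shifts and turns the commanded pose from where the row before left it, along the tool's axes as they then stand; what a row does not reach is not made up. A row lasts 1/8 s, in which the tool goes at most 62.5 mm and 10.7 degrees, less where a joint would pass 70% of its speed; a pose out of reach is approached as far as the arm can. A call with a gripper value outside its range is refused whole. "jaw" is the finger opening in m, from 0 to 0.0912, set as the call begins (left out, the last holds). The fingers move at their own pace and stop on an object; "newtons" is the grip in N (left out, the last holds). Time passes only in rows, so rows that do not move let the fingers close. It gives the time, the measured TCP pose, the force, the opening and the grip force at its end, in the units of the state.
- env.state(): the state, without advancing time (a new reading comes with each control period).
- env.grab_frame(name): name is "side" or "top" or "wrist"; returns (picture, depth): 420x560x3 uint8, blue, green, red; 420x560 float32, mm along the optical axis (not along the pixel's ray), 0 where there is no reading.
- env.camera_model(name): a dict with "fx", "fy", "cx", "cy" (pixels), "k1" (the pictures are not rectified: a ray, as slopes to the right and down, at radius r is drawn at 1 + k1 r^2 times it, then the intrinsics apply), "eye" and "rotation" of the camera in the world; the wrist camera has in their place "hand_eye" (4x4, takes a point from camera to tool coordinates, whose origin is the TCP and whose axes are the flange's). Camera axes: x right, y down, z forward; pixel columns grow to the right and rows downward; lengths in mm; the calibration is good to about 2 mm. A picture is of the moment at which its call begins: read the wrist's pose just before it. camera_model takes no time and is no camera call.
- env.job_done(): hands the job in; it is judged then, once.
Trained networks look in the newest picture that a camera, given by its name, has taken for a name from the list of things; names that differ only in an ending like _2 or _b are one class to them, and where a whole thing is asked for, a point or a joint stands for the part that bears it (a point fixed in the world has none). Each returns a list of dicts, best first, with "score" (0 to 1); they miss things now and then, are a little off and sometimes report something else, mostly with a low value. They report only what shows in the picture. A call takes as long as a camera call.
- env.boxes_of(camera, target): "bbox" ([left, top, right, bottom] in pixels, round what is visible of it).
- env.pinpoint(camera, target): "location" ([column, row] in pixels: a listed point, or the origin of a listed thing).
The state is a dict: "time_s": time; "qpos": joint angles; "qvel": joint speeds; "effort": joint torques, N m; "ee_pos": TCP position; "ee_rot": TCP orientation; "force": force on the tool from outside, world axes, zero at the start; "torque": the same for the moment, N m; "gripper_width": finger opening in mm; "gripper_force": force on a finger pad.
Only numpy, scipy, OpenCV 4.12 (cv2) and the standard library are available. Lean on these libraries where they do the work, as an engineer would, in place of code of your own. Each camera call takes 0.05 s, during which the arm holds its last target. There are 200 camera calls.

## Working session

There is one attempt and no reset: what is moved stays moved. The work goes in short steps, Python scripts to look and compute and a tool call to move; the robot and the scene stay as the last step left them, time stands still between calls to the robot, and variables do not carry over. Pictures are saved under pics/ and viewed, at most 10 in all, crops included, and the job is handed in when it is done.

Besides the shell and the picture viewer there is one more tool, called after "Request:" as name([rows], argument=value, ...), one row to a line, values as JSON. arm_command: Moves the arm, as the interface text tells. Its arguments: {"type":"object","properties":{"motion":{"type":"array"},"jaw":{"type":"number"},"newtons":{"type":"number"}},"required":["motion"]}

```bash
mkdir -p pics
cat > h.py <<'E'
import numpy as np, cv2
from scipy.spatial.transform import Rotation as R
from workcell import env
def cam(name):
    m=env.camera_model(name)
    if name=='wrist':
        s=env.state(); T=np.eye(4); T[:3,:3]=R.from_euler('xyz',s['ee_rot'],degrees=True).as_matrix(); T[:3,3]=s['ee_pos']
        T=T@np.array(m['hand_eye']); return m,T[:3,:3],T[:3,3]
    return m,np.array(m['rotation']),np.array(m['eye'])
def ray(c,px):
    m,Rm,e=c
    d=np.array([(px[0]-m['cx'])/m['fx'],(px[1]-m['cy'])/m['fy']]); u=d.copy()
    for _ in range(20): u=d/(1+m['k1']*(u@u))
    return Rm@np.array([u[0],u[1],1.])
def at_z(c,px,z):
    d=ray(c,px); return c[2]+d*(z-c[2][2])/d[2]
def tri(obs):
    A=np.zeros((3,3));b=np.zeros(3)
    for c,px in obs:
        d=ray(c,px); d/=np.linalg.norm(d); P=np.eye(3)-np.outer(d,d); A+=P;b+=P@c[2]
    return np.linalg.solve(A,b)
def depth_pt(c,px,D):
    return c[2]+ray(c,px)*D[int(px[1]),int(px[0])]
def proj(c,p):
    m,Rm,e=c; q=Rm.T@(np.array(p)-e); u=q[:2]/q[2]; u=u*(1+m['k1']*(u@u)); return np.array([m['fx']*u[0]+m['cx'],m['fy']*u[1]+m['cy']])
E
python3 - <<'E'
from h import *
np.set_printoptions(precision=1,suppress=True)
s=env.state();print(s['ee_pos'],s['ee_rot'],s['time_s'],s['gripper_width'])
C={}
for n in('top','side'):
    C[n]=cam(n); im,D=env.grab_frame(n); cv2.imwrite(f'pics/{n}0.png',im); np.save(f'{n}D.npy',D)
    print(n,C[n][2])
    for t in('lens','lens_grip','lens_lug','mount','mount_top','mount_notch','resin_mount_1','immersion_oil','spare_eyepiece'):
        for r in env.pinpoint(n,t)[:3]:
            p=r['location']; z={'lens_grip':50,'lens_lug':6,'mount_top':32,'mount_notch':29}.get(t,0)
            print(n,t,round(r['score'],2),np.round(p,1),at_z(C[n],p,z))
E
```

```text
[ 185.  -543.9  191.4] [-179.9   -0.    18.8] 0.0 91.09851262377586
top [ 347.8  -16.3 1172.4]Traceback (most recent call last):
  File "<stdin>", line 11, in <module>
  File "h.py", line 16, in at_z
    d=ray(c,px); return c[2]+d*(z-c[2][2])/d[2]
                                           ~^^^
IndexError: invalid index to scalar variable.
```

Run:
```python
from workcell import env
for n in('top','side','wrist'): print(env.camera_model(n))
```

```text
{'fx': 490.2895386723268, 'fy': 490.2895386723268, 'cx': 277.85863545019663, 'cy': 212.89481626295267, 'k1': -0.16362996700831534, 'eye': array([ 347.81632881,  -16.30513176, 1172.3618987 ]), 'rotation': array([-167.61840289,   -0.24052331,  -95.90273295])}
{'fx': 503.8676161220783, 'fy': 503.8676161220783, 'cx': 278.05492358937323, 'cy': 207.99598029142652, 'k1': -0.024625234624759452, 'eye': array([606.18343847, 856.27126384, 410.20619689]), 'rotation': array([-1.11177084e+02, -6.64037805e-02,  1.78362139e+02])}
{'fx': 362.8948336825819, 'fy': 362.8948336825819, 'cx': 275.47864967919196, 'cy': 209.15359761716175, 'k1': -0.07641538231970436, 'hand_eye': array([[ 9.53000700e-04, -9.55674669e-01, -2.94423196e-01,
         8.34835785e+01],
       [ 9.99999462e-01,  7.90196144e-04,  6.71923109e-04,
        -4.89039506e-01],
       [-4.09487821e-04, -2.94423678e-01,  9.55674908e-01,
        -1.93888089e+02],
       [ 0.00000000e+00,  0.00000000e+00,  0.00000000e+00,
         1.00000000e+00]])}
```

View pics/top0.png

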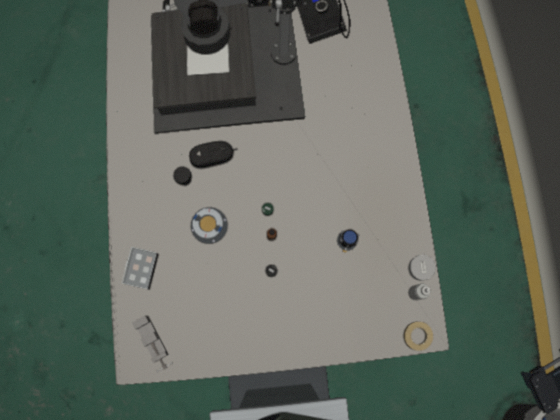

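```bash
sed -i "s/return m,np.array(m\['rotation'\]),/return m,R.from_euler('xyz',m['rotation'],degrees=True).as_matrix(),/" h.py
python3 - <<'E'
from h import *
np.set_printoptions(precision=1,suppress=True)
O={}
for n in('top','side'):
    c=cam(n); im,D=env.grab_frame(n); cv2.imwrite(f'pics/{n}1.png',im)
    for t in('lens','lens_grip','lens_lug','mount','mount_top','mount_notch','resin_mount_1','immersion_oil','spare_eyepiece'):
        for r in env.pinpoint(n,t)[:3]:
            p=r['location']; z={'lens_grip':50,'lens_lug':6,'mount_top':32,'mount_notch':29}.get(t,0)
            O.setdefault(t,[]).append((c,p))
            print(n,t,round(r['score'],2),np.round(p,1),at_z(c,p,z))
for t in('lens','lens_grip','mount','mount_top'):
    if len(O.get(t,[]))==2: print(t,tri(O[t]))
E
```

```text
top lens 0.86 [343.6 243.5] [ 511.5 -198.5    0. ]
top lens_grip 0.71 [349.4 241.1] [ 508.7 -204.9   50. ]
top lens_lug 0.84 [348.7 229.3] [ 543.9 -214.4    6. ]
top mount 0.68 [211.2 224.8] [590.3 117.3   0. ]
top mount 0.41 [271.2 270.8] [463.9 -17.2   0. ]
top mount 0.17 [346.8 241.9] [ 514.6 -206.7    0. ]
top mount_top 0.62 [208.1 224.3] [585.6 120.9  32. ]
top resin_mount_1 0.7 [269.1 271.8] [462. -12.   0.]
top resin_mount_1 0.51 [267.9 207.1] [620.3 -24.8  -0. ]
top immersion_oil 0.66 [206.8 213.3] [620.1 126.    0. ]
top immersion_oil 0.62 [269.5 234.2] [552.8 -22.1   0. ]
top spare_eyepiece 0.51 [184.  176.7] [719.6 176.6   0. ]
top spare_eyepiece 0.38 [344.7 244.5] [ 508.8 -200.8    0. ]
side lens 0.9 [302.5 208.9] [ 520.8 -195.1   -0. ]
side lens_grip 0.9 [305.7 184.3] [ 512.7 -219.2   50. ]
side lens_lug 0.64 [295.6 203. ] [ 535.  -217.1    6. ]
side mount 0.76 [274.8 277.6] [590.  117.8   0. ]
side mount_top 0.69 [275.4 258.5] [588.8 111.1  32. ]
side mount_notch 0.56 [260.8 261.9] [612.9 116.8  29. ]
side resin_mount_1 0.59 [263. 243.] [609.5 -17.8   0. ]
side resin_mount_1 0.5 [339.3 239.3] [461.3 -30.7   0. ]
side immersion_oil 0.71 [257.9 264. ] [618.5  68.4   0. ]
side immersion_oil 0.65 [293.9 242.9] [550.4 -16.7   0. ]
side spare_eyepiece 0.9 [196.5 296.1] [712.9 173.4   0. ]
lens [ 516.2 -199.6   -2.7]
lens_grip [ 511.  -204.7   54.2]
mount_top [586.9 120.2  36.1]
```

View pics/side1.png

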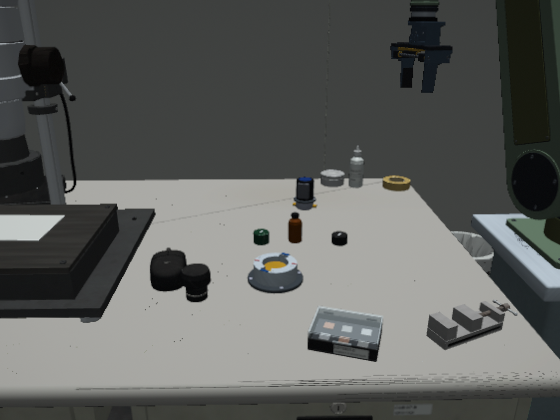

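```bash
cat >> h.py <<'E'
def plan(pose,pos,yaw,n):
    """rows (tool frame) from commanded pose (x,y,z,yaw deg) to target, n rows"""
    p=np.array(pose[:3],float); y=pose[3]; dp=(np.array(pos)-p)/n; dy=((yaw-y+180)%360-180)/n
    for i in range(n):
        a=np.radians(y); 
        o=[np.cos(a)*dp[0]+np.sin(a)*dp[1], np.sin(a)*dp[0]-np.cos(a)*dp[1], -dp[2]]
        print([round(v/1000,4) for v in o], round(-np.radians(dy),4)); y+=dy
E
python3 -c "
from h import *
plan((185.1,-544.4,192.3,18.8),(548,-218,240),-25,10)"
```

```text
[np.float64(0.0449), np.float64(-0.0192), np.float64(-0.0048)] 0.0764
[np.float64(0.0433), np.float64(-0.0226), np.float64(-0.0048)] 0.0764
[np.float64(0.0414), np.float64(-0.0258), np.float64(-0.0048)] 0.0764
[np.float64(0.0393), np.float64(-0.0289), np.float64(-0.0048)] 0.0764
[np.float64(0.037), np.float64(-0.0318), np.float64(-0.0048)] 0.0764
[np.float64(0.0345), np.float64(-0.0346), np.float64(-0.0048)] 0.0764
[np.float64(0.0317), np.float64(-0.0371), np.float64(-0.0048)] 0.0764
[np.float64(0.0288), np.float64(-0.0394), np.float64(-0.0048)] 0.0764
[np.float64(0.0257), np.float64(-0.0415), np.float64(-0.0048)] 0.0764
[np.float64(0.0225), np.float64(-0.0433), np.float64(-0.0048)] 0.0764
```

Request:
arm_command([
  {"offset":[0.045,-0.019,-0.005],"spin":0.076},
  {"offset":[0.043,-0.023,-0.005],"spin":0.076},
  {"offset":[0.041,-0.026,-0.005],"spin":0.076},
  {"offset":[0.039,-0.029,-0.005],"spin":0.076},
  {"offset":[0.037,-0.032,-0.005],"spin":0.076},
])

```text
time_s: 1.72
ee_pos: [366.6, -379.4, 217.6]
ee_rot: [180.0, -0.0, -3.1]
force: [1.0, -0.1, 0.1]
gripper_width: 91.1
gripper_force: 0.0
```

Request:
arm_command([
  {"offset":[0.034,-0.035,-0.005],"spin":0.076},
  {"offset":[0.032,-0.037,-0.005],"spin":0.076},
  {"offset":[0.029,-0.039,-0.005],"spin":0.076},
  {"offset":[0.026,-0.042,-0.005],"spin":0.076},
  {"offset":[0.022,-0.043,-0.005],"spin":0.076},
])

```text
time_s: 2.35
ee_pos: [547.4, -215.4, 242.5]
ee_rot: [180.0, -0.0, -24.9]
force: [0.6, -1.0, 0.2]
gripper_width: 91.3
gripper_force: 0.0
```

Request:
arm_command([
  {"offset":[0,0,0],"spin":0},
])

```text
time_s: 2.48
ee_pos: [548.4, -214.5, 242.2]
ee_rot: [-180.0, -0.0, -24.5]
force: [-0.6, -1.5, 0.3]
gripper_width: 91.5
gripper_force: 0.0
```

```bash
cat > look.py <<'E'
import sys
from h import *
np.set_printoptions(precision=1,suppress=True)
tag=sys.argv[1]
s=env.state(); print(s['time_s'],s['ee_pos'],s['ee_rot'],s['force'])
c=cam('wrist'); im,D=env.grab_frame('wrist'); cv2.imwrite(f'pics/{tag}.png',im); np.savez(f'{tag}.npz',D=D,Rm=c[1],e=c[2])
for a in sys.argv[2:]:
    t,z=a.split(':')
    for r in env.pinpoint('wrist',t)[:3]:
        p=r['location']; print(t,round(r['score'],2),np.round(p,1),at_z(c,p,float(z)), 'depth:',depth_pt(c,p,D))
E
python3 look.py w1 lens:0 lens_grip:50 lens_lug:6.5
```

```text
2.475 [ 548.4 -214.5  242.2] [-180.    -0.   -24.5] [-0.6 -1.5  0.3]
lens 0.87 [277.9 193.3] [ 519.7 -204.8    0. ] depth: [ 533.8 -210.8   59.1]
lens_grip 0.79 [279.9 210.9] [ 512.3 -203.5   50. ] depth: [ 517.9 -205.8   69.4]
lens_lug 0.91 [276.6 176.9] [ 540.5 -212.5    6.5] depth: [ 539.5 -212.1    1.4]
```

View pics/w1.png

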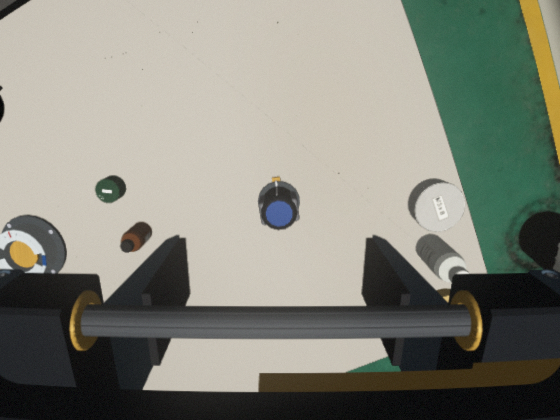

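```bash
cat > blob.py <<'E'
import sys
from h import *
np.set_printoptions(precision=1,suppress=True)
def cloud(tag):
    z=np.load(tag+'.npz'); D=z['D']; m=env.camera_model('wrist'); v,u=np.mgrid[0:420,0:560]
    K=np.array([[m['fx'],0,m['cx']],[0,m['fy'],m['cy']],[0,0,1]])
    n=cv2.undistortPoints(np.stack([u,v],-1).reshape(-1,1,2).astype(np.float32),K,np.array([m['k1'],0,0,0])).reshape(420,560,2)
    P=np.dstack([n*D[...,None],D])@z['Rm'].T+z['e']; P[D==0]=np.nan; return P
E
python3 - <<'E'
from blob import *
P=cloud('w1'); r=np.hypot(P[...,0]-514,P[...,1]+203)
t=P[(r<150)&(r>60)]; print('floor',np.nanpercentile(t[:,2],[5,50,95]))
for lo,hi in((62,80),(50,62),(17,30)):
    q=P[(r<45)&(P[...,2]>lo)&(P[...,2]<hi)]; 
    print(lo,len(q),np.nanmedian(q,0),q.min(0),q.max(0), cv2.minEnclosingCircle(q[:,:2].astype(np.float32)))
im=cv2.imread('pics/w1.png')[160:250,230:330]; cv2.imwrite('pics/w1c.png',cv2.resize(im,None,fx=6,fy=6,interpolation=cv2.INTER_CUBIC))
E
```

```text
floor [  0.6 357.3 382.5]
62 1128 [ 517.6 -204.3   69.5] [ 497.1 -226.2   62.2] [ 535.1 -180.9   71.9] ((515.7801513671875, -203.74081420898438), 23.070053100585938)
50 106 [ 532.7 -210.1   56. ] [ 520.4 -226.5   50.1] [ 535.3 -187.8   62. ] ((526.80078125, -207.12721252441406), 20.355648040771484)
17 285 [ 533.1 -212.6   24.6] [ 499.2 -228.2   20.5] [ 540.5 -179.9   29.9] ((516.345947265625, -203.85560607910156), 24.63751792907715)
```

View pics/w1c.png

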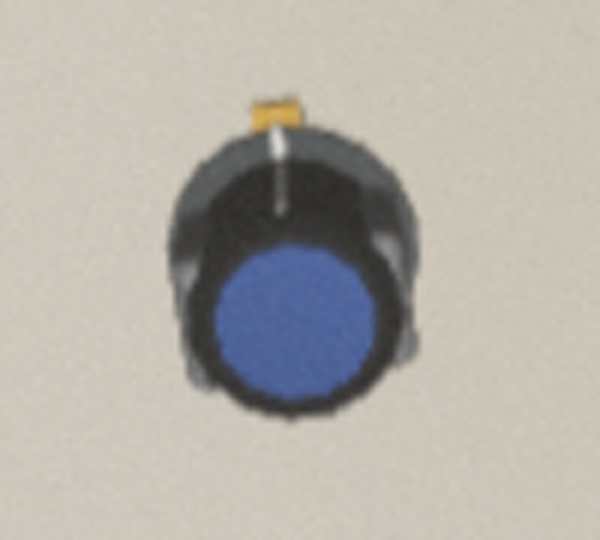

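Run:
```python
from h import *
np.set_printoptions(precision=1,suppress=True)
m=env.camera_model('wrist'); z=np.load('w1.npz'); c=(m,z['Rm'],z['e'])
g=at_z(c,(230+293/6,160+322/6),68); l=at_z(c,(230+277/6,160+115/6),9); f=at_z(c,(230+276/6,160+128/6),23); b=at_z(c,(230+282/6,160+212/6),50)
print(g,l,f,b); 
for q in(l,f,b): print(np.degrees(np.arctan2(*(q-g)[1::-1])), np.hypot(*(q-g)[:2]))
```

```text
[ 515.2 -203.3   68. ] [ 538.7 -211.1    9. ] [ 539.2 -211.1   23. ] [ 530. -208.   50.]
-18.19288227701854 24.767559084218497
-17.796200420293864 25.271761814792804
-17.48748281233061 15.52825295591465
```

```bash
python3 -c "
from h import *
plan((548.4,-214.5,242.2,-24.7),(515.2,-203.4,130),-18,4)"
```

```text
[np.float64(-0.0087), np.float64(0.0009), np.float64(0.028)] -0.0292
[np.float64(-0.0087), np.float64(0.0007), np.float64(0.028)] -0.0292
[np.float64(-0.0087), np.float64(0.0004), np.float64(0.028)] -0.0292
[np.float64(-0.0087), np.float64(0.0002), np.float64(0.028)] -0.0292
```

Request:
arm_command([
  {"offset":[-0.0087,0.001,0.028],"spin":-0.029},
  {"offset":[-0.0087,0.0007,0.028],"spin":-0.029},
  {"offset":[-0.0087,0.0004,0.028],"spin":-0.029},
  {"offset":[-0.0087,0.0002,0.028],"spin":-0.029},
  {"offset":[0,0,0],"spin":0},
])

```text
time_s: 3.3
ee_pos: [510.4, -205.8, 128.6]
ee_rot: [-180.0, 0.3, -18.2]
force: [0.2, 0.2, 0.9]
gripper_width: 91.4
gripper_force: 0.0
```

```bash
python3 look.py w2 lens_grip:50 lens_lug:8
python3 - <<'E'
from blob import *
P=cloud('w2'); r=np.hypot(P[...,0]-514,P[...,1]+203)
for lo,hi in((66,80),(17,30)):
    q=P[(r<45)&(P[...,2]>lo)&(P[...,2]<hi)]; 
    print(lo,len(q),np.nanmedian(q,0), cv2.minEnclosingCircle(q[:,:2].astype(np.float32)))
im=cv2.imread('pics/w2.png'); cv2.imwrite('pics/w2c.png',cv2.resize(im[140:290,180:380],None,fx=4,fy=4,interpolation=cv2.INTER_CUBIC))
E
```

```text
3.3 [ 510.4 -205.8  128.6] [-180.     0.3  -18.2] [0.2 0.2 0.9]
lens_grip 0.86 [270.  203.7] [ 515.  -202.7   50. ] depth: [ 520.8 -204.9   70.8]
lens_lug 0.76 [269.1 157.2] [ 543.6 -210.8    8. ] depth: [ 542.7 -210.4    1.5]
lens_lug 0.26 [110.9 292.1] [465.8 -18.1   8. ] depth: [470.2 -25.6  19. ]
66 2055 [ 517.6 -204.    69.7] ((516.9076538085938, -203.771240234375), 21.62167739868164)
17 499 [ 534.2 -210.7   24.5] ((516.741455078125, -203.8169708251953), 24.814210891723633)
```

View pics/w2c.png

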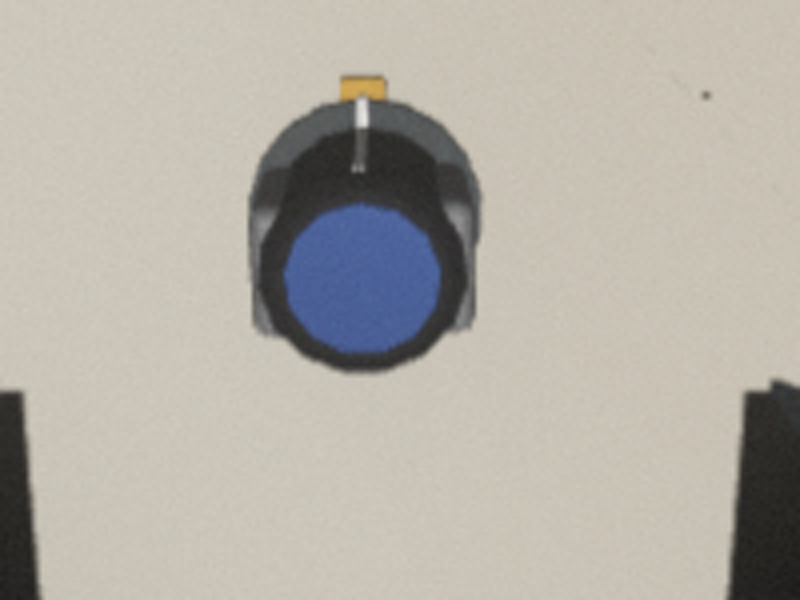

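Request:
arm_command([
  {"offset":[0.0054,-0.0039,0.02],"spin":-0.02},
  {"offset":[0,0,0.022],"spin":0},
  {"offset":[0,0,0.022],"spin":0},
  {"offset":[0,0,0.019],"spin":0},
  {"offset":[0,0,0],"spin":0},
])

```text
time_s: 4.08
ee_pos: [519.7, -203.8, 47.2]
ee_rot: [180.0, 0.0, -17.0]
force: [-0.2, -0.2, 0.1]
gripper_width: 91.1
gripper_force: 0.0
```

Request:
arm_command([
  {"offset":[0,0,0],"spin":0},
  {"offset":[0,0,0],"spin":0},
])

```text
time_s: 4.32
ee_pos: [520.5, -204.0, 48.6]
ee_rot: [180.0, -0.2, -17.0]
force: [-0.4, -0.3, 0.1]
gripper_width: 90.9
gripper_force: 0.0
```

```bash
python3 look.py w3 lens_grip:50 lens_lug:8
python3 - <<'E'
from blob import *
s=env.state(); print(s['ee_pos'],s['qvel'])
P=cloud('w3'); 
q=P[(abs(P[...,0]-517)<22)&(abs(P[...,1]+203)<22)&(P[...,2]>66)&(P[...,2]<75)]
print(len(q),np.nanmedian(q,0), cv2.minEnclosingCircle(q[:,:2].astype(np.float32)))
im=cv2.imread('pics/w3.png'); cv2.imwrite('pics/w3c.png',cv2.resize(im[100:400,80:480],None,fx=2,fy=2,interpolation=cv2.INTER_CUBIC))
E
```

```text
4.325 [ 520.5 -204.    48.6] [180.   -0.2 -17. ] [-0.4 -0.3  0.1]
lens_grip 0.92 [276.5 256.9] [ 515.7 -203.    50. ] depth: [ 524.6 -205.6   70.6]
lens_lug 0.76 [274.1 192.4] [ 542.7 -209.7    8. ] depth: [ 540.8 -209.1    0.4]
[ 519.9 -203.8   47.9] [-0.   0.2  0.2 -0.   0.   0. ]
3676 [ 518.5 -204.    69.6] ((516.7662353515625, -203.56956481933594), 20.50227165222168)
```

View pics/w3c.png

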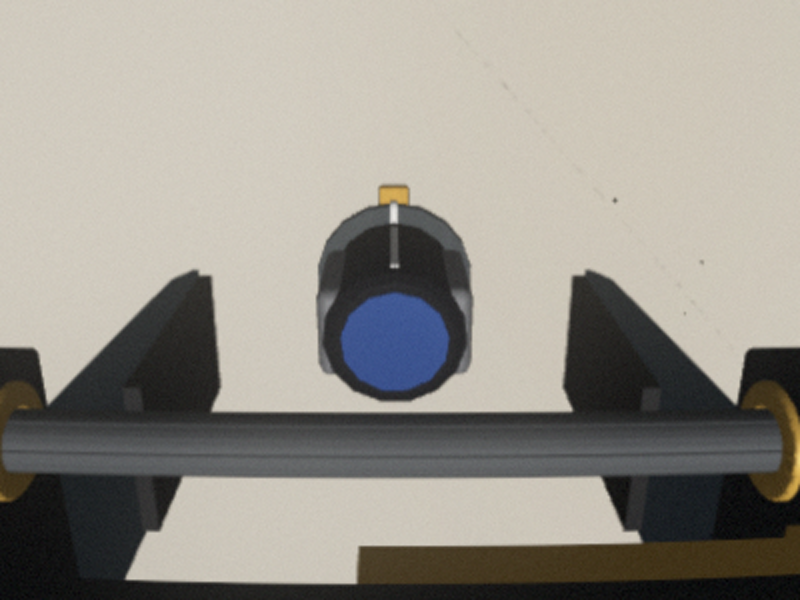

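Request:
arm_command([
  {"offset":[-0.003,0,0.002],"spin":0},
  {"offset":[0,0,0],"spin":0},
  {"offset":[0,0,0],"spin":0},
])

```text
time_s: 4.85
ee_pos: [516.6, -202.7, 45.2]
ee_rot: [180.0, 0.0, -17.0]
force: [-0.2, -0.1, -0.6]
gripper_width: 91.3
gripper_force: 0.0
```

Request:
arm_command([
  {"offset":[0,0,0],"spin":0},
  {"offset":[0,0,0],"spin":0},
  {"offset":[0,0,0],"spin":0},
  {"offset":[0,0,0],"spin":0},
  {"offset":[0,0,0],"spin":0},
], jaw=0.03, newtons=40)

```text
time_s: 5.48
ee_pos: [516.6, -202.7, 45.2]
ee_rot: [180.0, 0.0, -17.0]
force: [-0.2, -0.3, 0.1]
gripper_width: 43.9
gripper_force: 0.0
```

Request:
arm_command([
  {"offset":[0,0,0],"spin":0},
  {"offset":[0,0,0],"spin":0},
  {"offset":[0,0,-0.01],"spin":0},
  {"offset":[0,0,-0.05],"spin":0},
  {"offset":[0,0,-0.06],"spin":0},
])

```text
time_s: 6.1
ee_pos: [515.8, -202.2, 165.9]
ee_rot: [-180.0, 0.2, -17.0]
force: [1.4, -0.4, -0.1]
gripper_width: 30.3
gripper_force: 0.0
```

```bash
python3 -c "
from h import *
s=env.state();print(s['ee_pos'],s['ee_rot'],s['gripper_width'],s['gripper_force'])
plan((516.6,-202.7,165.2,-17),(558,35,180),70,10)"
```

```text
[ 515.84104882 -202.22940701  165.94284407] [-1.79976135e+02  1.54488063e-01 -1.69712885e+01] 30.26074639660951 0.0
[np.float64(-0.003), np.float64(-0.0239), np.float64(-0.0015)] -0.1518
[np.float64(0.0007), np.float64(-0.0241), np.float64(-0.0015)] -0.1518
[np.float64(0.0043), np.float64(-0.0237), np.float64(-0.0015)] -0.1518
[np.float64(0.0078), np.float64(-0.0228), np.float64(-0.0015)] -0.1518
[np.float64(0.0112), np.float64(-0.0214), np.float64(-0.0015)] -0.1518
[np.float64(0.0143), np.float64(-0.0194), np.float64(-0.0015)] -0.1518
[np.float64(0.0171), np.float64(-0.017), np.float64(-0.0015)] -0.1518
[np.float64(0.0195), np.float64(-0.0143), np.float64(-0.0015)] -0.1518
[np.float64(0.0214), np.float64(-0.0111), np.float64(-0.0015)] -0.1518
[np.float64(0.0228), np.float64(-0.0078), np.float64(-0.0015)] -0.1518
```

```bash
python3 look.py w4 lens:0 lens_grip:50 lens_lug:8
python3 - <<'E'
from blob import *
P=cloud('w4'); 
q=P[(abs(P[...,0]-517)<40)&(abs(P[...,1]+203)<40)&(P[...,2]>15)&(P[...,2]<75)]
print(len(q),np.nanmedian(q,0), q.max(0), cv2.minEnclosingCircle(q[:,:2].astype(np.float32)))
E
```

```text
6.1 [ 515.8 -202.2  165.9] [-180.     0.2  -17. ] [ 1.4 -0.4 -0.1]
lens 0.8 [276.5 181.5] [ 516.9 -203.6    0. ] depth: [ 532.  -207.9   68.8]
lens_grip 0.86 [276.3 195.8] [ 515.6 -202.8   50. ] depth: [ 520.5 -204.3   69.1]
lens_lug 0.96 [276.2 157. ] [ 542.1 -210.9    8. ] depth: [ 541.7 -210.8    5.4]
2549 [ 522.7 -205.    68.8] [ 541.  -178.7   72.1] ((516.5302734375, -203.4016876220703), 24.811233520507812)
```

View pics/w4.png

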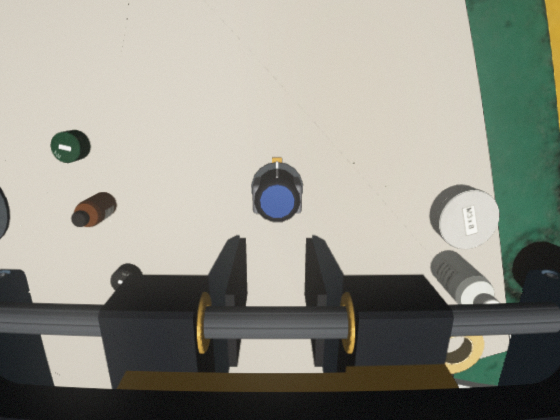

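Request:
arm_command([
  {"offset":[0,0,0],"spin":0},
  {"offset":[0,0,0.03],"spin":0},
  {"offset":[0,0,0.03],"spin":0},
  {"offset":[0,0,0.03],"spin":0},
  {"offset":[0,0,0],"spin":0},
], jaw=0.08)

```text
time_s: 6.92
ee_pos: [513.8, -201.5, 71.8]
ee_rot: [-180.0, 0.5, -17.0]
force: [0.8, 0.2, 0.2]
gripper_width: 77.0
gripper_force: 0.0
```

Request:
arm_command([
  {"offset":[0,0,0.015],"spin":0},
  {"offset":[0,0,0.014],"spin":0},
  {"offset":[0,0,0],"spin":0},
])

```text
time_s: 7.3
ee_pos: [515.8, -202.4, 45.2]
ee_rot: [-180.0, 0.1, -17.0]
force: [-0.7, 0.3, -0.7]
gripper_width: 80.0
gripper_force: 0.0
```

Request:
arm_command([
  {"offset":[0,0,0],"spin":0},
  {"offset":[0,0,0],"spin":0},
  {"offset":[0,0,0],"spin":0},
  {"offset":[0,0,0],"spin":0},
  {"offset":[0,0,0],"spin":0},
], jaw=0.03, newtons=40)

```text
time_s: 7.92
ee_pos: [516.7, -202.7, 46.4]
ee_rot: [180.0, -0.0, -17.0]
force: [-0.4, -0.4, 0.7]
gripper_width: 32.7
gripper_force: 0.1
```

Request:
arm_command([
  {"offset":[0,0,0],"spin":0},
  {"offset":[0,0,0],"spin":0},
])

```text
time_s: 8.18
ee_pos: [516.8, -203.0, 46.5]
ee_rot: [180.0, -0.0, -17.0]
force: [-0.0, -1.3, 2.2]
gripper_width: 30.0
gripper_force: 1.1
```

```bash
python3 look.py w5 lens:0 lens_grip:50 lens_lug:8
python3 - <<'E'
from blob import *
im=cv2.imread('pics/w5.png');s,_=env.grab_frame('side')
a=im[100:400,80:480]; b=cv2.resize(s[110:230,240:400],(400,300),interpolation=cv2.INTER_CUBIC)
cv2.imwrite('pics/w5c.png',np.hstack([a,b]))
P=cloud('w5'); m=P[...,2]; print(m[200:280:10,276])
print(P[200:280:10,276])
E
```

```text
8.175 [ 516.8 -203.    46.5] [180.  -0. -17.] [-0.  -1.3  2.2]
lens 0.69 [278.  221.3] [ 516.7 -204.7    0. ] depth: [ 534.3 -209.6   53.2]
lens_grip 0.88 [274.8 252.9] [ 515.5 -202.1   50. ] depth: [ 524.4 -204.8   70.9]
lens_lug 0.91 [275.9 188.1] [ 541.9 -210.8    8. ] depth: [ 541.9 -210.8    8.2]
[25.2 35.  54.9 67.1 69.3 69.9 70.8 70. ]
[[ 538.7 -209.9   25.2]
 [ 535.4 -208.9   35. ]
 [ 535.9 -208.9   54.9]
 [ 534.8 -208.6   67.1]
 [ 530.4 -207.2   69.3]
 [ 525.4 -205.7   69.9]
 [ 520.4 -204.2   70.8]
 [ 514.6 -202.4   70. ]]
```

View pics/w5c.png

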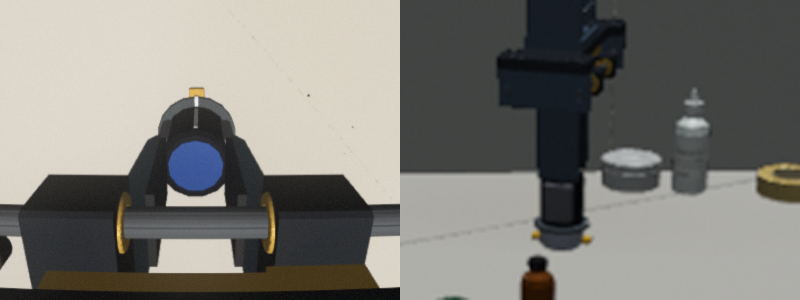

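Request:
arm_command([
  {"offset":[0,0,0],"spin":0},
  {"offset":[0,0,0],"spin":0},
  {"offset":[0,0,0],"spin":0},
], jaw=0.0, newtons=40)

```text
time_s: 8.8
ee_pos: [519.3, -205.3, 49.7]
ee_rot: [179.8, -0.4, -16.9]
force: [-2.4, -4.4, 23.0]
gripper_width: 3.5
gripper_force: 12.1
```

Run:
```python
from blob import *
P=cloud('w4'); D=np.load('w4.npz')['D']
s=np.array([515.8,-202.2,165.9])
Rt=R.from_euler('xyz',[180,0,-17],degrees=True).as_matrix()
Q=(P-s)@Rt
for (u,v) in((240,240),(242,260),(242,300),(238,350),(310,240),(308,260),(308,300),(220,260),(225,280)): print((u,v),D[v,u],Q[v,u])
m=(abs(Q[...,1])<60)&(abs(Q[...,0])<25)&(Q[...,2]<60)
print('max tool z fingers',np.nanpercentile(Q[m][:,2],[50,90,99,100]))
c=cam('wrist');H=np.array(c[0]['hand_eye'])
for p in([16,15,14],[16,15,-37],[0,15,0]):
    q=H[:3,:3].T@(np.array(p)-H[:3,3]); print(p,q[0]/q[2]*c[0]['fx']+c[0]['cx'],q[1]/q[2]*c[0]['fy']+c[0]['cy'])
print(env.state())
```

```text
(240, 240) 180.62337 [ 15.5 -17.9 -25.8]
(242, 260) 162.20776 [ 13.9 -15.2 -45.5]
(242, 300) 162.16118 [ -3.3 -15.2 -50.9]
(238, 350) 146.9855 [-15.  -15.6 -70.5]
(310, 240) 180.02649 [ 15.8  17.  -26.3]
(308, 260) 168.42128 [ 11.2  14.9 -39.9]
(308, 300) 167.45102 [ -6.1  14.9 -46.3]
(220, 260) 153.81403 [ 17.4 -23.8 -53.2]
(225, 280) 137.34906 [ 17.3 -19.4 -70.5]
max tool z fingers [-125.5  -51.1  -27.6  -22.3]
[16, 15, 14] 300.6551726486624 214.33901858740774
[16, 15, -37] 308.01329175863384 247.8788052261237
[0, 15, 0] 301.69813839332596 248.1244085447529
{'time_s': 8.8, 'qpos': array([-22.7,  23.9, 103.6,  -0.2,  52. ,  84.4]), 'qvel': array([-0. , -0.8, -0.9,  0.3,  0.3,  0.1]), 'effort': array([  3.3, -29.5, -12.1,   1.6,  -0.3,  -0. ]), 'ee_pos': array([ 519.3, -205.3,   49.7]), 'ee_rot': array([179.8,  -0.4, -16.9]), 'force': array([-2.4, -4.4, 23. ]), 'torque': array([-0.9,  0.6, -0. ]), 'gripper_force': 12.075916024614344, 'gripper_width': 3.5023979318477276}
```

Request:
arm_command([
  {"offset":[0,0,-0.02],"spin":0},
  {"offset":[0,0,-0.02],"spin":0},
  {"offset":[0,0,0],"spin":0},
])

```text
time_s: 9.18
ee_pos: [517.5, -202.7, 87.2]
ee_rot: [-180.0, -0.2, -17.0]
force: [-0.5, -0.7, 0.4]
gripper_width: 0.4
gripper_force: 0.0
```

Request:
arm_command([
  {"offset":[0,0,0],"spin":0},
  {"offset":[0,0,0],"spin":0},
  {"offset":[0,0,0],"spin":0},
  {"offset":[0,0,0],"spin":0},
  {"offset":[0,0,0],"spin":0},
], jaw=0.085)

```text
time_s: 9.8
ee_pos: [516.6, -202.7, 86.1]
ee_rot: [180.0, 0.0, -17.0]
force: [0.7, -0.4, -0.1]
gripper_width: 47.6
gripper_force: 0.0
```

Request:
arm_command([
  {"offset":[0,0,0],"spin":0},
  {"offset":[0,0,0],"spin":0},
  {"offset":[0,0,0],"spin":0},
  {"offset":[0,0,0],"spin":0},
])

```text
time_s: 10.3
ee_pos: [516.7, -202.7, 86.3]
ee_rot: [180.0, -0.0, -17.0]
force: [-0.7, 0.3, 0.4]
gripper_width: 84.8
gripper_force: 0.0
```

```bash
python3 look.py w6 lens:0 lens_grip:50 lens_lug:8
python3 - <<'E'
from blob import *
P=cloud('w6'); 
for lo,hi in((66,75),(17,30)):
    q=P[(abs(P[...,0]-517)<28)&(abs(P[...,1]+203)<28)&(P[...,2]>lo)&(P[...,2]<hi)]
    print(len(q),np.nanmedian(q,0), cv2.minEnclosingCircle(q[:,:2].astype(np.float32)))
s=env.state();print(s['force'],s['gripper_width'])
Q=(P-np.array(s['ee_pos']))@R.from_euler('xyz',s['ee_rot'],degrees=True).as_matrix()
m=(abs(Q[...,1])>40)&(abs(Q[...,1])<60)&(abs(Q[...,0])<25)&(Q[...,2]<10)
print(np.nanpercentile(Q[m][:,2],[90,99,100]))
E
```

```text
10.3 [ 516.7 -202.7   86.3] [180.  -0. -17.] [-0.7  0.3  0.4]
lens 0.65 [276.5 203.3] [ 518.3 -204.     0. ] depth: [ 535.7 -209.    62.4]
lens_grip 0.92 [278.  228.9] [ 514.7 -203.8   50. ] depth: [ 522.1 -205.8   70.7]
lens_lug 0.57 [276.3 173.3] [ 543.4 -211.4    8. ] depth: [ 542.1 -211.     1.3]
2774 [ 518.2 -203.8   69.7] ((516.9533081054688, -203.7808074951172), 20.96903419494629)
665 [ 534.6 -209.5   24.6] ((519.0535888671875, -204.14599609375), 24.30055809020996)
[ 0.4 -0.5  1.4] 85.1381769457786
[-44.  -25.8 -22. ]
```

Request:
arm_command([
  {"offset":[0,0.001,0.025],"spin":0},
  {"offset":[0,0,0.025],"spin":0},
  {"offset":[0,0,0.017],"spin":0},
  {"offset":[0,0,0.01],"spin":0},
  {"offset":[0,0,0],"spin":0},
])

```text
time_s: 11.12
ee_pos: [516.1, -203.5, 8.8]
ee_rot: [-180.0, 0.1, -17.0]
force: [0.0, -0.9, -0.2]
gripper_width: 84.8
gripper_force: 0.0
```

Request:
arm_command([
  {"offset":[0,0,0],"spin":0},
  {"offset":[0,0,0],"spin":0},
  {"offset":[0,0,0],"spin":0},
  {"offset":[0,0,0],"spin":0},
  {"offset":[0,0,0],"spin":0},
], jaw=0.0, newtons=40)

```text
time_s: 11.75
ee_pos: [516.5, -203.7, 9.4]
ee_rot: [180.0, -0.0, -17.0]
force: [-0.2, -0.3, 0.8]
gripper_width: 42.1
gripper_force: 40.0
```

Request:
arm_command([
  {"offset":[0,0,0],"spin":0},
  {"offset":[0,0,0],"spin":0},
])

```text
time_s: 12.0
ee_pos: [516.5, -203.7, 9.4]
ee_rot: [180.0, -0.0, -17.0]
force: [-0.6, 0.3, 1.3]
gripper_width: 42.0
gripper_force: 40.0
```

Request:
arm_command([
  {"offset":[0,0,-0.02],"spin":0},
  {"offset":[0,0,-0.045],"spin":0},
  {"offset":[0,0,-0.045],"spin":0},
  {"offset":[-0.003,-0.024,0],"spin":-0.152},
  {"offset":[0.001,-0.024,0],"spin":-0.152},
])

```text
time_s: 12.62
ee_pos: [524.8, -155.8, 119.5]
ee_rot: [180.0, -0.0, 0.7]
force: [-0.1, 0.5, -1.9]
gripper_width: 42.3
gripper_force: 40.0
```

Request:
arm_command([
  {"offset":[0.004,-0.024,0],"spin":-0.152},
  {"offset":[0.008,-0.023,0],"spin":-0.152},
  {"offset":[0.011,-0.021,0],"spin":-0.152},
  {"offset":[0.014,-0.019,0],"spin":-0.152},
  {"offset":[0.017,-0.017,0],"spin":-0.152},
])

```text
time_s: 13.25
ee_pos: [544.6, -37.1, 118.6]
ee_rot: [-179.9, 0.1, 44.3]
force: [0.3, -0.3, -1.7]
gripper_width: 42.0
gripper_force: 40.0
```

Request:
arm_command([
  {"offset":[0.02,-0.014,0],"spin":-0.152},
  {"offset":[0.021,-0.011,0],"spin":-0.152},
  {"offset":[0.023,-0.008,0],"spin":-0.152},
  {"offset":[0,0,0],"spin":0},
  {"offset":[0,0,0],"spin":0},
])

```text
time_s: 13.88
ee_pos: [557.2, 32.9, 118.8]
ee_rot: [-180.0, 0.1, 70.0]
force: [0.2, -0.1, -1.3]
gripper_width: 41.9
gripper_force: 40.0
```

```bash
python3 look.py w7 mount:0 mount_top:32 mount_notch:29
python3 - <<'E'
from blob import *
s=env.state();print(s['gripper_width'],s['gripper_force'])
P=cloud('w7'); r=np.hypot(P[...,0]-587,P[...,1]-119)
q=P[(r<48)&(P[...,2]>25)&(P[...,2]<40)]; print(len(q),np.nanmedian(q,0),cv2.minEnclosingCircle(q[:,:2].astype(np.float32)))
cv2.imwrite('pics/w7c.png',cv2.resize(cv2.imread('pics/w7.png')[30:255,130:430],None,fx=2.6,fy=2.6,interpolation=cv2.INTER_CUBIC))
E
```

```text
13.875 [557.2  32.9 118.8] [-180.     0.1   70. ] [ 0.2 -0.1 -1.3]
mount 0.59 [277.3  84. ] [590.6 122.    0. ] depth: [590.2 121.1  26.4]
mount_top 0.64 [276.7  81. ] [590.4 123.1  32. ] depth: [590.5 123.4  24.4]
mount_notch 0.85 [306.4  76.4] [612.3 118.8  29. ] depth: [611.8 118.7  34. ]
42.33590962257388 39.99459743499756
5998 [590.1 124.8  33. ] ((590.1422119140625, 123.53050231933594), 36.66709899902344)
```

View pics/w7c.png

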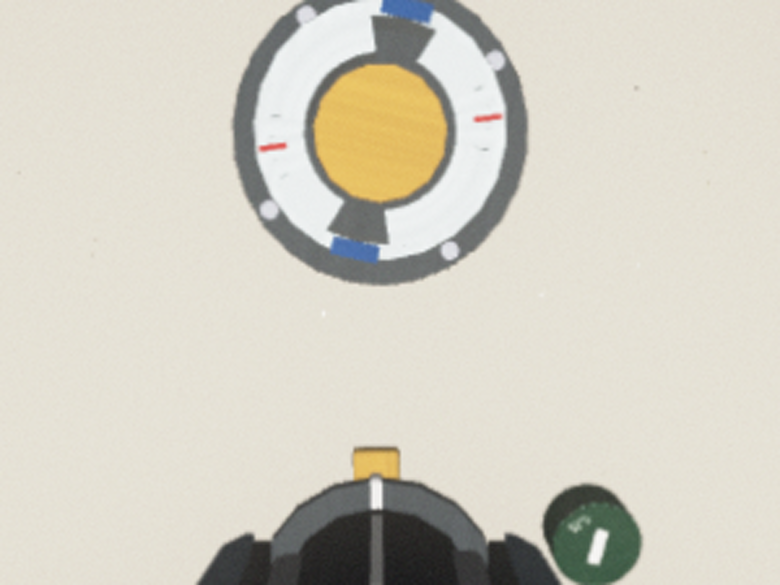

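```bash
cat > mt.py <<'E'
import sys
from blob import *
tag=sys.argv[1]; zl=float(sys.argv[2])
m=env.camera_model('wrist'); z=np.load(tag+'.npz'); c=(m,z['Rm'],z['e'])
im=cv2.imread(f'pics/{tag}.png'); P=cloud(tag); hsv=cv2.cvtColor(im,cv2.COLOR_BGR2HSV)
r=np.hypot(P[...,0]-590,P[...,1]-123)
H,S,V=cv2.split(hsv); out={}
for n,mk in(('blue',(H>100)&(H<125)&(S>120)&(V>60)),('red',((H<8)|(H>172))&(S>100)&(V>80))):
    k,l,st,ce=cv2.connectedComponentsWithStats((mk&(r<48)).astype(np.uint8))
    o=sorted([(st[i,4],ce[i]) for i in range(1,k)],key=lambda t:-t[0])[:2]
    w=[at_z(c,p,32) for a,p in o]; d=w[0]-w[1]; out[n]=w
    print(n,[a for a,_ in o],[np.round(p,1) for _,p in o],w,'mid',(w[0]+w[1])/2,'ang',np.degrees(np.arctan2(d[1],d[0])),np.hypot(*d[:2]))
def ring(lo,hi,c0,r1):
    r=np.hypot(P[...,0]-c0[0],P[...,1]-c0[1]); q=P[(r<r1)&(P[...,2]>lo)&(P[...,2]<hi)]; return cv2.minEnclosingCircle(q[:,:2].astype(np.float32)),np.median(q[:,2])
print('collar',ring(28,38,(590,123),45)); print('foot',ring(4,11,(590,123),55))
if len(sys.argv)>3:
    p=(float(sys.argv[3]),float(sys.argv[4])); print('lug tip',at_z(c,p,zl))
E
python3 mt.py w7 118.4 274.6 203
```

```text
blue [np.int32(121), np.int32(99)] [array([286. ,  32.7]), array([266.3, 125.9])] [array([608. , 152.2,  32. ]), array([571.9,  95.1,  32. ])] mid [589.9 123.7  32. ] ang 57.71249514203125 67.61316111601954
red [np.int32(17), np.int32(15)] [array([234.4,  86.1]), array([317.,  75.])] [array([559.8, 130.4,  32. ]), array([619.7, 117.1,  32. ])] mid [589.7 123.8  32. ] ang 167.4249997603245 61.343696291179526
collar (((590.1422119140625, 123.53050231933594), 36.66709899902344), np.float64(33.38862147261216))
foot (((587.3837280273438, 125.99455261230469), 49.32512664794922), np.float64(7.417187427675572))
lug tip [565.9  59.1 118.4]
```

```bash
python3 -c "
from h import *
plan((557.2,32.9,118.8,70),(550,60.3,90),57.7,2)"
```

```text
[np.float64(0.0116), np.float64(-0.0081), np.float64(0.0144)] 0.1073
[np.float64(0.0107), np.float64(-0.0093), np.float64(0.0144)] 0.1073
```

Request:
arm_command([
  {"offset":[0.0116,-0.0081,0.0144],"spin":0.107},
  {"offset":[0.0107,-0.0093,0.0144],"spin":0.107},
  {"offset":[0,0,0],"spin":0},
  {"offset":[0,0,0],"spin":0},
  {"offset":[0,0,0],"spin":0},
])

```text
time_s: 14.7
ee_pos: [551.1, 60.3, 91.2]
ee_rot: [179.9, -0.0, 57.9]
force: [0.0, 0.5, -2.8]
gripper_width: 42.2
gripper_force: 40.0
```

```bash
python3 look.py w8 lens_lug:89 mount_top:32; python3 mt.py w8 89
python3 - <<'E'
from blob import *
im=cv2.imread('pics/w8.png'); hsv=cv2.cvtColor(im,cv2.COLOR_BGR2HSV)
mk=((hsv[...,0]>12)&(hsv[...,0]<32)&(hsv[...,1]>110)&(hsv[...,2]>80)).astype(np.uint8); mk[:,:200]=0; mk[:,350:]=0
k,l,st,ce=cv2.connectedComponentsWithStats(mk)
for i in range(1,k):
    if st[i,4]>20: print(st[i],ce[i])
s=env.state();print(s['ee_pos'],s['ee_rot'])
E
```

```text
14.7 [551.1  60.3  91.2] [179.9  -0.   57.9] [ 0.   0.5 -2.8]
lens_lug 0.72 [274.2 201.8] [564.9  84.3  89. ] depth: [551.2  63.    0.1]
mount_top 0.77 [276.  112.9] [590.5 123.1  32. ] depth: [590.4 122.9  25.7]
blue [np.int32(137), np.int32(112)] [array([275. ,  59.9]), array([274.6, 162.2])] [array([608. , 152.3,  32. ]), array([571.7,  95. ,  32. ])] mid [589.9 123.7  32. ] ang 57.65058794971099 67.82438482841928
red [np.int32(17), np.int32(17)] [array([318. ,  97.1]), array([232.8, 128.1])] [array([620., 117.,  32.]), array([560. , 130.2,  32. ])] mid [590.  123.6  32. ] ang -12.467469927626986 61.38184672855781
collar (((589.9497680664062, 123.6821517944336), 36.20450210571289), np.float64(33.443826040020184))
foot (((590.0081176757812, 123.41584777832031), 46.23843002319336), np.float64(7.461069660183398))
[ 248   84   55   56 2424] [274.8 111.7]
[266 203  17  12 180] [273.9 207.9]
[ 200  373  150   19 2358] [275.1 381.7]
[550.7  60.5  90.9] [180.   -0.   57.8]
```

Run:
```python
from h import *
np.set_printoptions(precision=2,suppress=True)
m=env.camera_model('wrist'); z=np.load('w8.npz'); c=(m,z['Rm'],z['e'])
Rt=R.from_euler('xyz',[180,0,57.8],degrees=True).as_matrix(); t=np.array([550.9,60.4,91.05])
for p in((273.9,202.5),): print('lug top tip tool',(at_z(c,p,91.05-9.4+9)-t)@Rt)
print('mount tool',(np.array([589.93,123.68,32])-t)@Rt)
```

```text
lug top tip tool [27.77 -1.07  0.4 ]
mount tool [74.35 -0.69 59.05]
```

Request:
arm_command([
  {"offset":[0.037,-0.0001,0],"spin":0},
  {"offset":[0.0369,-0.0001,0],"spin":0},
  {"offset":[0,0,0.02],"spin":0},
  {"offset":[0,0,0.02],"spin":0},
  {"offset":[0,0,0],"spin":0},
])

```text
time_s: 15.48
ee_pos: [588.3, 123.2, 49.0]
ee_rot: [-179.8, 0.2, 57.9]
force: [-0.5, -0.6, -1.6]
gripper_width: 42.2
gripper_force: 40.0
```

Request:
arm_command([
  {"offset":[0,0,0],"spin":0},
  {"offset":[0,0,0.006],"spin":0},
  {"offset":[0,0,0.003],"spin":0},
  {"offset":[0,0,0.003],"spin":0},
  {"offset":[0,0,0],"spin":0},
])

```text
time_s: 16.1
ee_pos: [589.3, 123.5, 38.2]
ee_rot: [-180.0, 0.0, 57.9]
force: [0.7, 0.3, -1.4]
gripper_width: 42.1
gripper_force: 40.0
```

Request:
arm_command([
  {"offset":[0,0,0.003],"spin":0},
  {"offset":[0,0,0.003],"spin":0},
  {"offset":[0,0,0],"spin":0},
  {"offset":[0,0,0],"spin":0},
])

```text
time_s: 16.6
ee_pos: [589.8, 123.5, 32.8]
ee_rot: [180.0, -0.0, 57.9]
force: [0.3, -0.7, 0.6]
gripper_width: 42.0
gripper_force: 40.0
```

Request:
arm_command([
  {"offset":[0,0,0.003],"spin":0},
  {"offset":[0,0,0.003],"spin":0},
  {"offset":[0,0,0.003],"spin":0},
  {"offset":[0,0,0],"spin":0},
  {"offset":[0,0,0],"spin":0},
])

```text
time_s: 17.23
ee_pos: [589.9, 123.5, 23.9]
ee_rot: [180.0, -0.0, 57.9]
force: [-0.7, -0.6, 5.4]
gripper_width: 42.1
gripper_force: 40.0
```

Request:
arm_command([
  {"offset":[0,0,0],"spin":0.12},
  {"offset":[0,0,0],"spin":0.12},
  {"offset":[0,0,0],"spin":0.12},
  {"offset":[0,0,0],"spin":0.12},
  {"offset":[0,0,0],"spin":0.12},
])

```text
time_s: 17.85
ee_pos: [590.7, 123.6, 24.2]
ee_rot: [180.0, -0.1, 23.3]
force: [0.0, -1.6, 5.6]
gripper_width: 41.9
gripper_force: 40.0
```

Request:
arm_command([
  {"offset":[0,0,0],"spin":0.12},
  {"offset":[0,0,0],"spin":0.12},
  {"offset":[0,0,0],"spin":0.12},
  {"offset":[0,0,0],"spin":0.12},
  {"offset":[0,0,0],"spin":0.12},
])

```text
time_s: 18.48
ee_pos: [590.6, 123.5, 24.2]
ee_rot: [-180.0, -0.1, -11.1]
force: [0.5, -0.5, 5.2]
gripper_width: 41.9
gripper_force: 40.0
```

Request:
arm_command([
  {"offset":[0,0,0],"spin":0.025},
  {"offset":[0,0,0],"spin":0},
  {"offset":[0,0,0],"spin":0},
])

```text
time_s: 18.85
ee_pos: [590.6, 123.5, 24.2]
ee_rot: [-180.0, -0.1, -12.3]
force: [0.8, -0.1, 6.0]
gripper_width: 42.0
gripper_force: 40.0
```

Run:
```python
from h import *
s=env.state()
for k in('time_s','ee_pos','ee_rot','force','torque'):print(k,np.round(s[k],2))
```

```text
time_s 18.85
ee_pos [590.62 123.52  24.21]
ee_rot [-1.7997e+02 -1.4000e-01 -1.2320e+01]
force [ 0.83 -0.12  6.01]
torque [-0.2  -0.01 -0.03]
```

Request:
arm_command([
  {"offset":[0,0,-0.002],"spin":0.005},
  {"offset":[0,0,-0.002],"spin":0},
  {"offset":[0,0,-0.001],"spin":0},
  {"offset":[0,0,0],"spin":0},
  {"offset":[0,0,0],"spin":0},
])

```text
time_s: 19.48
ee_pos: [590.1, 123.6, 28.5]
ee_rot: [-180.0, -0.1, -12.6]
force: [2.9, 0.5, 3.5]
gripper_width: 42.1
gripper_force: 40.0
```

Request:
arm_command([
  {"offset":[0,0,-0.001],"spin":0},
  {"offset":[0,0,0],"spin":0},
  {"offset":[0,0,0],"spin":0},
], newtons=5)

```text
time_s: 19.85
ee_pos: [589.3, 123.6, 29.1]
ee_rot: [180.0, 0.0, -12.6]
force: [2.9, 0.5, 1.1]
gripper_width: 42.4
gripper_force: 5.0
```

Request:
arm_command([
  {"offset":[0,0,0],"spin":0},
  {"offset":[0,0,0],"spin":0},
  {"offset":[0,0,0],"spin":0},
  {"offset":[0,0,0],"spin":0},
  {"offset":[0,0,0],"spin":0},
], jaw=0.08)

```text
time_s: 20.48
ee_pos: [589.4, 123.5, 29.4]
ee_rot: [180.0, 0.0, -12.6]
force: [0.5, -1.1, -0.3]
gripper_width: 80.3
gripper_force: 0.0
```

Request:
arm_command([
  {"offset":[0,0,-0.02],"spin":0},
  {"offset":[0,0,-0.04],"spin":0},
  {"offset":[0,0,-0.05],"spin":0},
  {"offset":[0,0,0],"spin":0},
  {"offset":[0,0,0],"spin":0},
])

```text
time_s: 21.1
ee_pos: [588.9, 123.4, 138.9]
ee_rot: [180.0, 0.1, -12.6]
force: [-0.7, 0.2, 0.2]
gripper_width: 80.0
gripper_force: 0.0
```

```bash
python3 look.py w9 lens:20 lens_grip:70
python3 - <<'E'
from blob import *
P=cloud('w9'); r=np.hypot(P[...,0]-590,P[...,1]-123.5)
q=P[(r<30)&(P[...,2]>80)&(P[...,2]<100)]; print('top',len(q),np.nanmedian(q,0),cv2.minEnclosingCircle(q[:,:2].astype(np.float32)))
m=env.camera_model('wrist'); z=np.load('w9.npz'); c=(m,z['Rm'],z['e'])
im=cv2.imread('pics/w9.png'); hsv=cv2.cvtColor(im,cv2.COLOR_BGR2HSV); H,S,V=cv2.split(hsv)
k,l,st,ce=cv2.connectedComponentsWithStats((((H>100)&(H<125)&(S>120)&(V>60)&(r<30))).astype(np.uint8)); i=1+st[1:,4].argmax(); print('glass',at_z(c,ce[i],88),st[i])
A=q-q.mean(0); n=np.linalg.svd(A[abs(q[:,2]-np.median(q[:,2]))<1.5],full_matrices=False)[2][2]; print('normal',n)
x0,y0=int(ce[i][0]),int(ce[i][1]); cv2.imwrite('pics/w9c.png',cv2.resize(im[max(0,y0-100):y0+80,x0-110:x0+110],None,fx=3.2,fy=3.2,interpolation=cv2.INTER_CUBIC))
E
```

```text
21.1 [588.9 123.4 138.9] [180.    0.1 -12.6] [-0.7  0.2  0.2]
lens 0.61 [276.2 192.7] [590.9 122.3  20. ] depth: [608.2 118.7  87.9]
lens_grip 0.82 [275.5 216. ] [585.8 124.1  70. ] depth: [592.1 122.7  89.6]
lens_grip 0.71 [433.  275.1] [507.9   9.4  70. ] depth: [616.3  73.7 245.3]
top 2523 [592.4 123.1  89.5] ((590.310302734375, 123.34757232666016), 23.555633544921875)
glass [590.  123.7  88. ] [ 256  200   39   38 1138]
normal [-0.  0. -1.]
```

View pics/w9c.png

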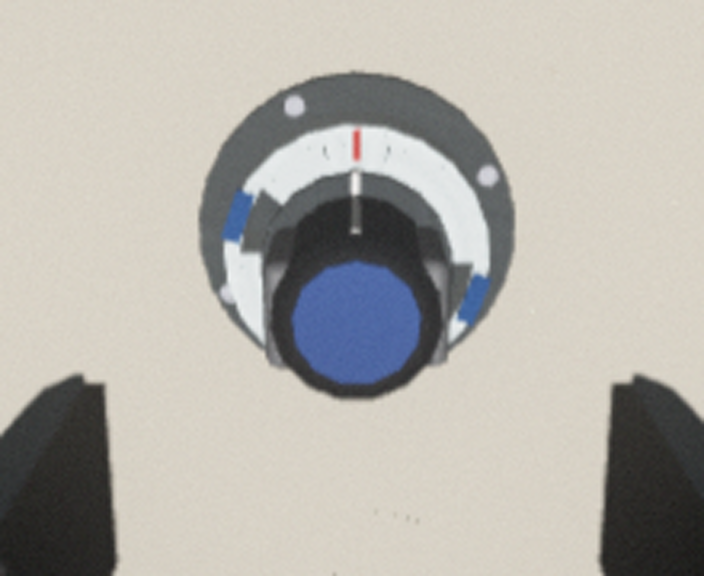

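The picture shows the lens's white line at (355,183) in line with the red mark at (357,145). The lens is upright, and its top is 88 mm up, so its underside is at 20 mm. It is locked and the gripper is clear.

```bash
python3 -c "
from workcell import env
print(env.job_done())"
```

```text
the job is handed in; nothing more can be done
None
```

The job is handed in (no verdict came back): the lens is locked in the mount, upright at the red marks with its underside about 20 mm up, and the gripper is clear; the bystanders were kept clear of, with no final check on them.

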